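# Rotate the sauce-bottle row at the farm shop

## Robot

A 6-joint arm with a two-finger parallel gripper is mounted at the origin on the work surface. World frame = base frame: x ahead of the robot, y to its left, z up, the work surface at z = 0. Lengths are in m, angles in rad, forces in N, time in s.
With the tool pointing down it reaches from about 0.35 to 0.8 m from the base axis. Payload 7.3 kg.
Tool frame: the origin (TCP) lies at the very end of the fingers, on their centre line; the grasp point (between the pads) lies 19 mm behind it; y points along the fingers, x is the direction in which the jaws open and shut, and the axes are right-handed (so a half turn about y gives the same grasp; the last joint's range is limited). The gripper opens to 85 mm and grips with 20 to 120 N. Pads are 22 mm wide; open, the fingers measure 114 mm over their backs; the gripper's body (76 mm by 85 mm) begins 54 mm behind the grasp point. The pads swing forward as they close: fully open they stand 13 mm farther back than shut.
Start: joints at [-1.45, 0.342, 1.524, -0, 1.275, -0.146], TCP at [0.138, -0.506, 0.231] pointing down, gripper open.
Joint ranges: [-2.53, 2.53], [-0.77, 2.02], [0.04, 2.7], [-1, 4.14], [0.28, 2.66], [-3.11, 3.11]. Speed limits (rad/s): [2.57, 2.57, 3.14, 3.14, 3.14, 3.14].

## Interface

Orientations are given as a rotation vector (axis times angle).
In Python, from plant import get_state, get_image, finish_job gives the robot as it stands.
- The arm moves only by the shell command python3 -m creep 'ROWS' [FORCE]. ROWS is JSON, a list of rows, each an object of numbers: "ax", "ay", "az": the turn, a rotation vector about the world's x, y, z in degrees; "x", "y", "z": the shift along the world's x, y, z in mm; "hand": the closure, from 0 (fully open) to 1 (shut). In form: [{"ax": .., "ay": .., "az": .., "x": .., "y": .., "z": .., "hand": ..}, ...]. A call has 1 to 10 rows; each row shifts and turns the commanded pose from where the row before left it; what a row does not reach is not made up. A row lasts 1/12 s, in which the tool goes at most 41.7 mm and 7.16 degrees, less where a joint would pass 70% of its speed; a pose out of reach is approached as far as the arm can. A call with a gripper value outside its range is refused whole. The fingers move at their own pace and stop on an object; FORCE is the grip in N (left out, the last holds). Time passes only in rows, so rows that do not move let the fingers close. It gives the time, the measured TCP pose, the force and the opening at its end, in the units of the state.
- get_state(): the state, without advancing time (a new reading comes with each control period).
- get_image(name): name is "scene" or "top" or "wrist"; returns a dict with "pixels" (400x640x3 uint8, red, green, blue), "range_z" (400x640 float32, m along the optical axis (not along the pixel's ray), 0 where there is no reading), "K" (3x3 intrinsics, pixels), "R" (3x3) and "t" (3): a world point X has camera coordinates R X + t. Camera axes: x right, y down, z forward; pixel columns grow to the right and rows downward; lengths in m; the calibration is good to about 2 mm. A picture is of the moment at which its call begins.
- finish_job(): hands the job in, once; it reports no verdict.
The state is a dict: "time_s": time; "q": joint angles; "qd": joint speeds; "tau": joint torques, N m; "position": TCP position; "orientation": TCP orientation; "contact_force": force on the tool from outside, world axes, zero at the start; "torque": the same for the moment, N m; "gripper_width": finger opening in m.
Only numpy, scipy, OpenCV 4.12 (cv2) and the standard library are available. Lean on these libraries where they do the work, as an engineer would, in place of code of your own. Each camera call takes 0.05 s, during which the arm holds its last target.

## Task

Restock the lane of stout sauce bottles on the display stand: first pull its two older bottles forward (towards the robot), up to the lane's front rim and close together, then take the two new ones of the same kind out of the white basket and stand them in the lane behind the old ones. Close up the row so that no gap, the one at the front rim included, is wider than a fingertip (about 15 mm), all four upright on the lane's floor. Don't let a bottle tip over, and leave all other goods and things where they stand.

Things in the scene. Friction and masses are not known exactly. Their poses are not given: they have to be found in the camera images.
- stand: wooden display base, fixed, 280 mm (x) by 212 mm (y), 20 mm high, origin at the centre of its underside; its front (-x side) faces the robot. It carries three lane trays side by side, 66 mm apart. It may stand left or right.
- lane: fixed wooden tray, the lane of the stout sauce bottles: 260 mm long (x) by 62 mm wide (y), inside 250 by 52 mm, floor 5 mm thick, all four rims 5 mm thick and 22 mm high over its underside (17 mm over its floor). Origin at the centre of its underside, +x runs to the rear of the row. May be left, middle or right of the three on the stand.
- lane_front (a point): point on the floor of the sauce-bottle lane, in the middle of the inner face of its front rim (the rim nearest the robot); its x axis runs along the lane to the rear, y across the lane, z up. A bottle touching the front rim stands at x = 22 mm.
- lane_tall: fixed tray of the long-necked bottles. Same size as the sauce-bottle tray; may be left, middle or right on the stand.
- lane_jar: fixed tray of the squat jars. Same size as the sauce-bottle tray; may be left, middle or right on the stand.
- basket: fixed open white plastic delivery basket, 220 mm (x) by 190 mm (y), walls 70 mm high with a rim up to 228 by 194 mm, floor 4 mm thick; origin at the centre of its underside. Holds two sauce bottles (new stock), one long-necked bottle and one squat jar, standing in any places.
- old1: stout sauce bottle: amber glass body 44 mm diameter up to 78 mm, sloping shoulder to 94 mm, neck 22 mm diameter, black cylindrical cap 26 mm diameter from 100 to 125 mm (its top); about 0.2 kg; origin at the centre of its underside, z up its axis. Older stock: stands in the lane, away from the front rim.
- old2: stout sauce bottle: amber glass body 44 mm diameter up to 78 mm, sloping shoulder to 94 mm, neck 22 mm diameter, black cylindrical cap 26 mm diameter from 100 to 125 mm (its top); about 0.2 kg; origin at the centre of its underside, z up its axis. Older stock: stands in the lane; either of the two may be the nearer to the front.
- new1: stout sauce bottle: amber glass body 44 mm diameter up to 78 mm, sloping shoulder to 94 mm, neck 22 mm diameter, black cylindrical cap 26 mm diameter from 100 to 125 mm (its top); about 0.2 kg; origin at the centre of its underside, z up its axis. New stock: stands in the basket.
- new2: stout sauce bottle: amber glass body 44 mm diameter up to 78 mm, sloping shoulder to 94 mm, neck 22 mm diameter, black cylindrical cap 26 mm diameter from 100 to 125 mm (its top); about 0.2 kg; origin at the centre of its underside, z up its axis. New stock: stands in the basket.
- tall1: bystander, slender long-necked bottle 148 mm tall, 44 mm diameter up to 80 mm, neck about 22 mm, origin at the centre of its underside; stays where it stands. In its own lane.
- tall2: bystander, slender long-necked bottle 148 mm tall, 44 mm diameter up to 80 mm, neck about 22 mm, origin at the centre of its underside; stays where it stands. In its own lane.
- tall3: bystander, slender long-necked bottle 148 mm tall, 44 mm diameter up to 80 mm, neck about 22 mm, origin at the centre of its underside; stays where it stands. In the basket.
- jar1: bystander, squat jar 48 mm diameter, 67 mm tall, steel lid, origin at the centre of its underside; stays where it stands. In its own lane.
- jar2: bystander, squat jar 48 mm diameter, 67 mm tall, steel lid, origin at the centre of its underside; stays where it stands. In its own lane.
- jar3: bystander, squat jar 48 mm diameter, 67 mm tall, steel lid, origin at the centre of its underside; stays where it stands. In the basket.
- dispenser: bystander, grey tape dispenser on the counter between stand and basket, 90 mm (x) by 44 mm (y) by 70 mm high, origin at the centre of its underside.
- carton: bystander, small cardboard box on the counter, farther away between stand and basket, 90 (x) by 40 (y) by 45 mm high, origin at the centre of its underside.

How it is judged:
On the way, in this order (a step that is already met when the one before it is completed fails the run):
1. both older bottles stand in the lane at its front: the first within 15 mm of the front rim, the second no more than 96 mm (centre) behind the rim (x of any of old1, old2 in the frame of lane_front below 0.037 m and x of each of old1, old2 in the frame of lane_front below 0.096 m and z of old1 in the frame of lane_front between -0.006 and 0.006 m and y of old1 in the frame of lane_front between -0.015 and 0.015 m and angle between each of old1, old2's own z axis and vertical below 0.1 rad and linear speed of each of old1, old2 below 0.03 m/s and z of old2 in the frame of lane_front between -0.006 and 0.006 m and y of old2 in the frame of lane_front between -0.015 and 0.015 m), for 0.2 s.
2. both new bottles stand in the lane behind the older ones, closed up (x of any of new1, new2 in the frame of lane_front below 0.155 m and x of new1 in the frame of lane_front between 0.104 and 0.214 m and x of new2 in the frame of lane_front between 0.104 and 0.214 m and z of new1 in the frame of lane_front between -0.006 and 0.006 m and y of new1 in the frame of lane_front between -0.015 and 0.015 m and angle between each of new1, new2's own z axis and vertical below 0.1 rad and linear speed of each of new1, new2 below 0.03 m/s and z of new2 in the frame of lane_front between -0.006 and 0.006 m and y of new2 in the frame of lane_front between -0.015 and 0.015 m), for 0.2 s.
At the end, for the whole second after the job is handed in: All four sauce bottles stand upright (0.1 rad) and still on their lane's floor. Centres behind the front rim's inner face: the two older, in either order, under 37 and 96 mm; the two new, in either order, over 104 mm and under 155 and 214 mm (all of step 1 and all of step 2); the robot touches nothing.
It fails at once if a sauce bottle tips (over 0.6 rad) (angle between any of old1, old2, new1, new2's own z axis and vertical above 0.6 rad).
It fails at once if a bystander is moved more than 25 mm or tipped over (distance of any of tall1, tall2, tall3, jar1, jar2, jar3, dispenser, carton from where it was at the start of the episode above 0.025 m or angle between any of tall1, tall2, tall3, jar1, jar2, jar3, dispenser, carton's own z axis and vertical above 0.4 rad).
It also fails if it takes over 72 s, if anything falls off the work surface, if the arm or the gripper's body presses on something with over 40 N, if the wrist force passes 120 N, or if a joint passes its speed limit or range.

## Working session

There is one attempt and no reset: what is moved stays moved. The work goes in short steps, Python scripts to look and compute and a shell command to move; the robot and the scene stay as the last step left them, time stands still between calls to the robot, and variables do not carry over. Pictures are saved under pics/ and viewed, and the job is handed in when it is done.

```bash
ls; mkdir -p pics; python3 - <<'E'
from plant import *
import cv2
print(get_state())
for n in ["scene","top","wrist"]:
    d=get_image(n); cv2.imwrite(f"pics/a_{n}.png",d["pixels"][:,:,::-1]); print(n,d["K"].tolist(),d["R"].round(3).tolist(),d["t"])
E
```

```text
pics
{'time_s': 0.0, 'q': array([-1.45001984e+00,  3.42725966e-01,  1.52503219e+00,  2.93287757e-05,
        1.27537946e+00, -1.46006841e-01]), 'qd': array([ 2.81828921e-04,  1.40852903e-03,  1.83187373e-05,  8.66936725e-04,
       -4.70855145e-04, -5.08057594e-04]), 'tau': array([-1.81802301e-03, -4.33684409e+01, -2.46013945e+01, -3.95595298e-04,
        7.90781662e-03,  1.98204708e-05]), 'position': array([ 0.13838354, -0.50601857,  0.23061897]), 'orientation': array([-1.32250468,  1.011173  , -1.0094106 ]), 'contact_force': array([-0.51481613,  0.27804585,  1.08043484]), 'torque': array([0.02479622, 0.00222654, 0.04080195]), 'gripper_width': 0.08548017949903042}
scene [[519.6732149260681, 0.0, 321.3653500601456], [0.0, 519.6732149260681, 193.48339311337187], [0.0, 0.0, 1.0]] [[0.282, 0.959, -0.006], [0.712, -0.213, -0.669], [-0.643, 0.184, -0.743]] [-0.15222783 -0.36082531  1.43763371]
top [[518.8955192547897, 0.0, 310.7097449964852], [0.0, 518.8955192547897, 196.96186250907675], [0.0, 0.0, 1.0]] [[0.001, -1.0, -0.006], [-0.985, -0.0, -0.173], [0.173, 0.007, -0.985]] [9.25264557e-04 5.80991080e-01 9.44801651e-01]
wrist [[287.88688577451495, 0.0, 319.5515451781511], [0.0, 287.88688577451495, 200.9560855778186], [0.0, 0.0, 1.0]] [[0.264, -0.964, -0.001], [-0.924, -0.253, 0.288], [-0.278, -0.075, -0.958]] [-0.52427031 -0.03747783  0.37892557]
```

View pics/a_scene.png

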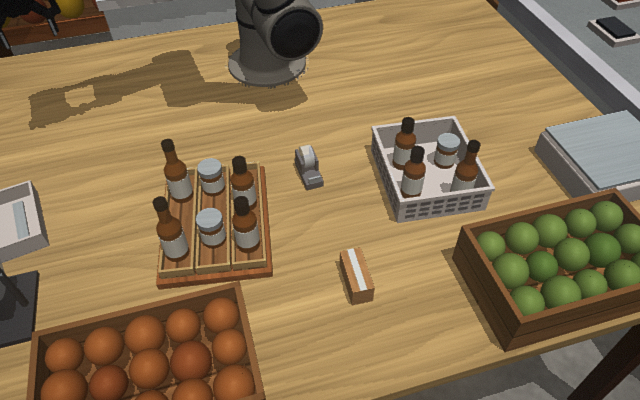

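View pics/a_top.png

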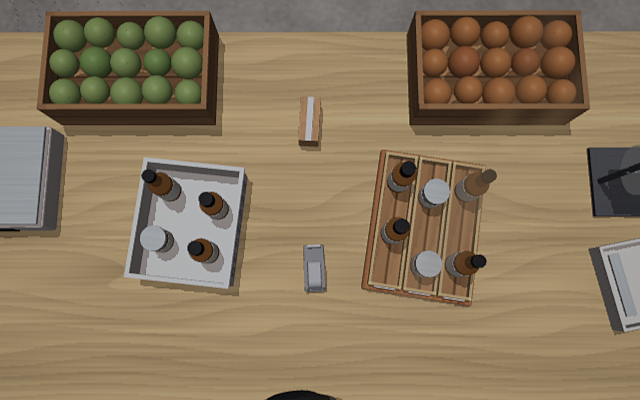

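View pics/a_wrist.png

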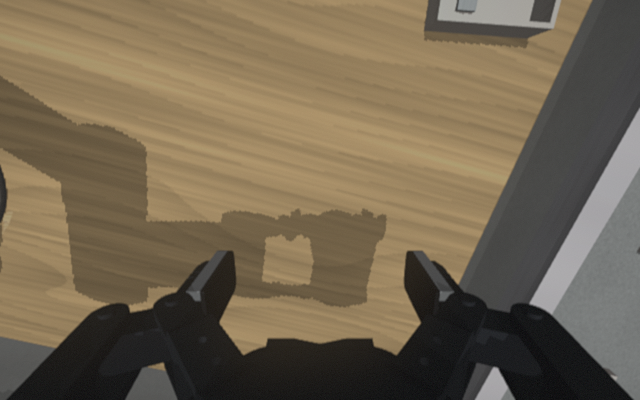

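The stand is on the robot's right. Its left lane, at columns ~380-410 in the top view, holds the two stout bottles, with caps at about (407,170) and (397,230). The jars are in the middle lane and the tall bottles on the right. In the basket the jar is at (155,238), and black caps are at (150,177), (207,199) and (196,245). Next I measure.

```bash
cat > h.py <<'E'
from plant import *
import numpy as np, cv2
def cloud(d):
    K,R,t=d["K"],d["R"],d["t"]; z=d["range_z"]
    v,u=np.mgrid[0:400,0:640]
    c=np.stack([(u-K[0,2])/K[0,0]*z,(v-K[1,2])/K[1,1]*z,z],-1)
    P=(c-t)@R; P[z==0]=np.nan
    return P
def ray(d,u,v,h):
    K,R,t=d["K"],d["R"],d["t"]
    r=R.T@np.array([(u-K[0,2])/K[0,0],(v-K[1,2])/K[1,1],1]); C=-R.T@t
    return C+r*(h-C[2])/r[2]
def caps(d,zlo,zhi,box=(0.2,0.9,-0.6,0.6)):
    P=cloud(d)
    m=(P[...,2]>zlo)&(P[...,2]<zhi)&(P[...,0]>box[0])&(P[...,0]<box[1])&(P[...,1]>box[2])&(P[...,1]<box[3])
    n,l,s,c=cv2.connectedComponentsWithStats(m.astype(np.uint8))
    out=[]
    for i in range(1,n):
        if s[i,4]>25:
            q=P[l==i]; h=np.median(q[:,2])
            # top face pixels
            (cx,cy),rad=cv2.minEnclosingCircle(np.argwhere(l==i)[:,::-1].astype(np.float32))
            out.append((c[i].round(1),int(s[i,4]),rad,q[:,2].max().round(4),ray(d,*c[i],h).round(4)))
    return out
E
python3 - <<'E'
from h import *
d=get_image("top")
for lo,hi in [(.115,.135),(.14,.16),(.16,.185),(.06,.078),(.085,.10)]:
    print(lo,hi)
    for o in caps(d,lo,hi): print(o)
d2=get_image("scene")
for lo,hi in [(.122,.135),(.144,.16),(.16,.185)]:
    print("scene",lo,hi)
    for o in caps(d2,lo,hi): print(o)
I=cv2.resize(d["pixels"][130:320,350:510],None,fx=3.1,fy=3.1,interpolation=cv2.INTER_CUBIC)
cv2.imwrite("pics/b_stand.png",I[:,:,::-1])
I=cv2.resize(d["pixels"][140:300,110:260],None,fx=3.7,fy=3.7,interpolation=cv2.INTER_CUBIC)
cv2.imwrite("pics/b_bask.png",I[:,:,::-1])
E
```

```text
0.115 0.135
(array([635.8, 163.5]), 187, 23.690814971923828, np.float64(0.1348), array([ 0.6297, -0.5821,  0.1212]))
(array([403.3, 175.1]), 58, 7.905794143676758, np.float64(0.1343), array([ 0.6091, -0.1654,  0.1181]))
(array([476.7, 182.7]), 141, 9.475397109985352, np.float64(0.135), array([ 0.5946, -0.2957,  0.1205]))
(array([155.7, 180.4]), 43, 5.700977325439453, np.float64(0.1335), array([0.598 , 0.2781, 0.1246]))
(array([205.5, 198.3]), 190, 8.090300559997559, np.float64(0.1333), array([0.5648, 0.1869, 0.1289]))
(array([394., 230.]), 41, 7.214723110198975, np.float64(0.1349), array([ 0.51  , -0.1461,  0.1175]))
(array([194.5, 247.2]), 193, 7.905794143676758, np.float64(0.1332), array([0.4784, 0.2028, 0.1289]))
(array([465.8, 262.4]), 153, 9.922348022460938, np.float64(0.1348), array([ 0.4532, -0.269 ,  0.1205]))
0.14 0.16
(array([407.8, 167.5]), 182, 7.845695495605469, np.float64(0.1536), array([ 0.6156, -0.1682,  0.1498]))
(array([148.1, 175.3]), 161, 7.500100135803223, np.float64(0.1557), array([0.6012, 0.2832, 0.1519]))
(array([480.9, 180. ]), 44, 5.946523189544678, np.float
[... 7506 characters left out ...]
439453, np.float64(0.1598), array([ 0.4605, -0.2729,  0.1514]))
(array([238.5, 161.1]), 130, 6.800835609436035, np.float64(0.1518), array([ 0.5164, -0.1529,  0.149 ]))
(array([240.8, 201.8]), 151, 7.393892765045166, np.float64(0.1523), array([ 0.6172, -0.1671,  0.149 ]))
(array([162.9, 212.2]), 75, 6.5193023681640625, np.float64(0.16), array([ 0.6037, -0.2983,  0.1505]))
scene 0.16 0.185
(array([295.3,  53.8]), 260, 22.561126708984375, np.float64(0.1849), array([0.2429, 0.028 , 0.1749]))
(array([167.2, 144.8]), 139, 6.978767395019531, np.float64(0.1748), array([ 0.4589, -0.2734,  0.1712]))
(array([159.9, 203.2]), 176, 7.853059768676758, np.float64(0.1748), array([ 0.6013, -0.2983,  0.1714]))
```

View pics/b_stand.png

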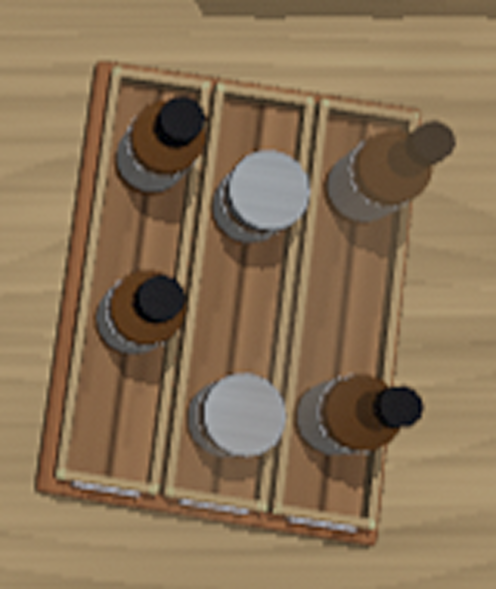

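View pics/b_bask.png

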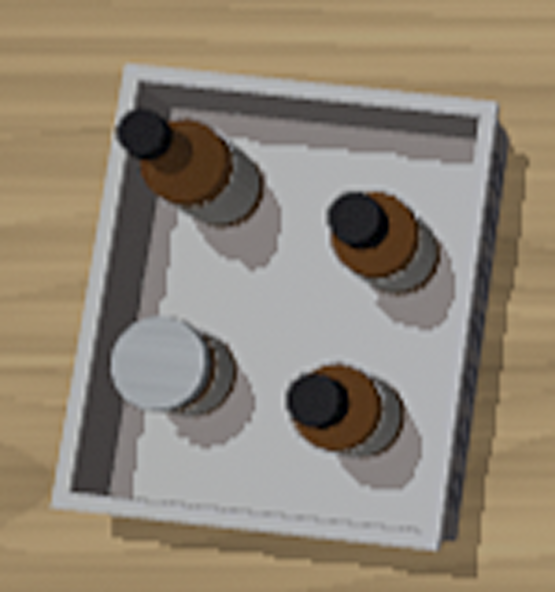

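In the crops, the stout caps sit in the left lane, with its front-left tray corner at about (369,283) and its rear-left corner at about (387,152). In the basket, the two stout bottles are the pair nearest the dispenser, at (205,198) and (194,247). The third black cap is 152 mm high, so it is the tall bottle. Now the lane frame.

```bash
python3 - <<'E'
from h import *
for n in ["top","scene"]:
    d=get_image(n)
    P=cloud(d)
    m=(P[...,2]>.036)&(P[...,2]<.048)&(P[...,0]>.35)&(P[...,0]<.73)&(P[...,1]>-.40)&(P[...,1]<-.06)
    if n=="top": m2=m.astype(np.uint8)
    else: m2=m.astype(np.uint8)
    k,l,s,c=cv2.connectedComponentsWithStats(m2,connectivity=8)
    i=1+np.argmax(s[1:,4]); pix=np.argwhere(l==i)
    pts=np.array([ray(d,u,v,.042)[:2] for v,u in pix],np.float32)
    r=cv2.minAreaRect(pts); print(n,s[i,4],r, cv2.boxPoints(r).round(4).tolist())
    # basket rim
    m=(P[...,2]>.064)&(P[...,2]<.076)&(P[...,0]>.38)&(P[...,0]<.70)&(P[...,1]>.10)&(P[...,1]<.37)
    k,l,s,c=cv2.connectedComponentsWithStats(m.astype(np.uint8)); i=1+np.argmax(s[1:,4])
    pts=np.array([ray(d,u,v,.070)[:2] for v,u in np.argwhere(l==i)],np.float32)
    r=cv2.minAreaRect(pts); print("bask",r, cv2.boxPoints(r).round(4).tolist())
# click-based lane corners, from crop
d=get_image("top")
for u,v in [(58,475),(157,490),(113,68),(213,80)]:
    print(ray(d,350+u/3.1,130+v/3.1,.042).round(4))
st=get_state()
from scipy.spatial.transform import Rotation as Ro
print(Ro.from_rotvec(st["orientation"]).as_matrix().round(3))
E
```

```text
top 951 ((0.5204671621322632, -0.2812831401824951), (0.07268977910280228, 0.2631199359893799), 81.07498168945312) [[0.3849000036716461, -0.29679998755455017], [0.6448000073432922, -0.3375999927520752], [0.6560999751091003, -0.26579999923706055], [0.3961000144481659, -0.22499999403953552]]
bask ((0.5327925682067871, 0.23655638098716736), (0.19527089595794678, 0.22810396552085876), 83.95891571044922) [[0.4090999960899353, 0.15150000154972076], [0.6359000205993652, 0.1274999976158142], [0.656499981880188, 0.3215999901294708], [0.4296000003814697, 0.3456999957561493]]
scene 625 ((0.5426493287086487, -0.15488368272781372), (0.06215475872159004, 0.2655981779098511), 80.94743347167969) [[0.4065999984741211, -0.1647000014781952], [0.6689000129699707, -0.20649999380111694], [0.6786999702453613, -0.14509999752044678], [0.4163999855518341, -0.10329999774694443]]
bask ((0.5344300270080566, 0.2373594492673874), (0.19626173377037048, 0.2340579777956009), 83.96052551269531) [[0.4077000021934509, 0.15209999680519104], [0.640500009059906, 0.1274999976158142], [0.6610999703407288, 0.32260000705718994], [0.4284000098705292, 0.3472999930381775]]
[ 0.418  -0.1077  0.042 ]
[ 0.4091 -0.1674  0.042 ]
[ 0.6724 -0.1471  0.042 ]
[ 0.6645 -0.2101  0.042 ]
[[ 0.264 -0.     0.965]
 [-0.965  0.     0.264]
 [-0.    -1.     0.   ]]
```

Sizes agree: the scene fit of the lane gives 62 × 265 mm against a nominal 62 × 260, and the basket fit gives 195 × 228 mm. Yaw is about -9°. Old bottles stand at about x = 99 and 201 mm along the lane. I'll start moving now, with the jaws across the lane and grasping by the cap.

```bash
python3 -m creep '[{"x":28,"y":26,"az":-2.4},{"x":28,"y":26,"az":-2.4},{"x":28,"y":26,"az":-2.4},{"x":28,"y":26,"az":-2.4},{"x":28,"y":26,"az":-2.4},{"x":28,"y":26,"az":-2.4},{"x":28,"y":26,"az":-2.4},{"x":28,"y":26,"az":-2.4},{"x":28,"y":26,"az":-2.4},{"x":28,"y":26,"az":-2.4}]' 30
```

```text
validation failed for argument at $[0]...
```

```bash
python3 -m creep '[{"x":30,"y":29},{"x":30,"y":29},{"x":30,"y":29},{"x":7,"y":5},{},{}]'
```

```text
validation failed for argument at $[0]...
```

```bash
python3 -m creep '[{"ax":0,"ay":0,"az":-2.4,"x":28,"y":26,"z":0,"hand":0},{"ax":0,"ay":0,"az":-2.4,"x":28,"y":26,"z":0,"hand":0},{"ax":0,"ay":0,"az":-2.4,"x":28,"y":26,"z":0,"hand":0},{"ax":0,"ay":0,"az":-2.4,"x":28,"y":26,"z":0,"hand":0},{"ax":0,"ay":0,"az":-2.4,"x":28,"y":26,"z":0,"hand":0},{"ax":0,"ay":0,"az":-2.4,"x":28,"y":26,"z":0,"hand":0},{"ax":0,"ay":0,"az":-2.4,"x":28,"y":26,"z":0,"hand":0},{"ax":0,"ay":0,"az":-2.4,"x":28,"y":26,"z":0,"hand":0},{"ax":0,"ay":0,"az":-2.4,"x":28,"y":26,"z":0,"hand":0},{"ax":0,"ay":0,"az":-2.4,"x":28,"y":26,"z":0,"hand":0}]' 30
```

```text
time_s: 1.23
position: [0.4196, -0.2449, 0.2316]
orientation: [-1.132, 1.321, -1.322]
contact_force: [-0.3, -1.5, 0.3]
gripper_width: 0.0855
```

```bash
python3 -m creep '[{"ax":0,"ay":0,"az":-0.3,"x":28,"y":27,"z":0,"hand":0},{"ax":0,"ay":0,"az":0,"x":28,"y":27,"z":0,"hand":0},{"ax":0,"ay":0,"az":0,"x":28,"y":27,"z":0,"hand":0},{"ax":0,"ay":0,"az":0,"x":13,"y":12,"z":0,"hand":0},{"ax":0,"ay":0,"az":0,"x":0,"y":0,"z":0,"hand":0},{"ax":0,"ay":0,"az":0,"x":0,"y":0,"z":0,"hand":0}]'
python3 - <<'E'
from h import *
from scipy.spatial.transform import Rotation as Ro
st=get_state(); print(st["position"].round(4)); print(Ro.from_rotvec(st["orientation"]).as_matrix().round(3))
d=get_image("wrist"); cv2.imwrite("pics/c_wrist.png",d["pixels"][:,:,::-1])
for o in caps(d,.14,.16): print(o)
E
```

```text
time_s: 1.73
position: [0.5157, -0.1527, 0.231]
orientation: [-1.133, 1.323, -1.322]
contact_force: [0.1, -1.0, -0.0]
gripper_width: 0.0854
[ 0.5157 -0.1527  0.231 ]
[[-0.154 -0.001  0.988]
 [-0.988 -0.    -0.154]
 [ 0.    -1.    -0.001]]
(array([320. ,  74.7]), 1081, 19.660303115844727, np.float64(0.1519), array([ 0.6151, -0.1683,  0.1498]))
(array([494.1,  74. ]), 417, 16.570436477661133, np.float64(0.16), array([ 0.5964, -0.2923,  0.1486]))
(array([321.4, 208.3]), 796, 16.225831985473633, np.float64(0.1521), array([ 0.5153, -0.1539,  0.1497]))
(array([465.2, 249.4]), 330, 14.14223575592041, np.float64(0.1597), array([ 0.4594, -0.2701,  0.1491]))
```

View pics/c_wrist.png

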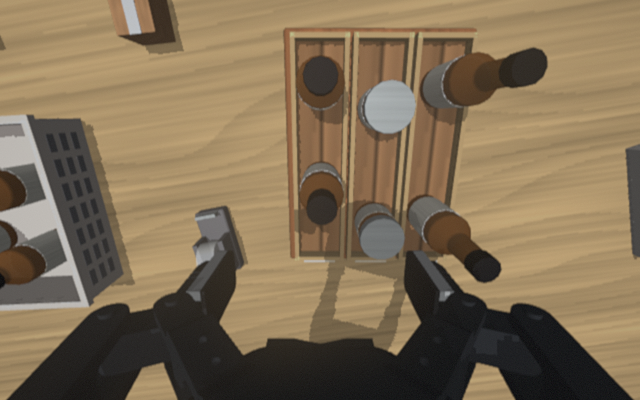

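The wrist view agrees with the fixed cameras to within 1 mm: near cap at (321,208), far cap at (320,75), and lane walls vertical in the image. Descending.

```bash
python3 -m creep '[{"ax":0,"ay":0,"az":0,"x":0,"y":-1,"z":-30,"hand":0},{"ax":0,"ay":0,"az":0,"x":0,"y":0,"z":-30,"hand":0},{"ax":0,"ay":0,"az":0,"x":0,"y":0,"z":-30,"hand":0},{"ax":0,"ay":0,"az":0,"x":0,"y":0,"z":-17,"hand":0},{"ax":0,"ay":0,"az":0,"x":0,"y":0,"z":0,"hand":0},{"ax":0,"ay":0,"az":0,"x":0,"y":0,"z":0,"hand":0}]'
python3 -m creep '[{"ax":0,"ay":0,"az":0,"x":0,"y":0,"z":0,"hand":0.5},{"ax":0,"ay":0,"az":0,"x":0,"y":0,"z":0,"hand":0.6},{"ax":0,"ay":0,"az":0,"x":0,"y":0,"z":0,"hand":0.7},{"ax":0,"ay":0,"az":0,"x":0,"y":0,"z":0,"hand":0.8},{"ax":0,"ay":0,"az":0,"x":0,"y":0,"z":0,"hand":1},{"ax":0,"ay":0,"az":0,"x":0,"y":0,"z":0,"hand":1},{"ax":0,"ay":0,"az":0,"x":0,"y":0,"z":0,"hand":1},{"ax":0,"ay":0,"az":0,"x":0,"y":0,"z":0,"hand":1}]' 30
```

```text
time_s: 2.28
position: [0.5146, -0.1554, 0.1242]
orientation: [-1.131, 1.327, -1.325]
contact_force: [-0.1, -0.3, 1.5]
gripper_width: 0.0855
time_s: 2.95
position: [0.5158, -0.1545, 0.1251]
orientation: [-1.13, 1.323, -1.325]
contact_force: [-1.0, 0.5, 5.7]
gripper_width: 0.0241
```

```bash
python3 -m creep '[{"ax":0,"ay":0,"az":0,"x":0,"y":0,"z":1,"hand":1},{"ax":0,"ay":0,"az":0,"x":-10,"y":1.6,"z":0,"hand":1},{"ax":0,"ay":0,"az":0,"x":-16,"y":2.5,"z":0,"hand":1},{"ax":0,"ay":0,"az":0,"x":-16,"y":2.5,"z":0,"hand":1},{"ax":0,"ay":0,"az":0,"x":-16,"y":2.5,"z":0,"hand":1},{"ax":0,"ay":0,"az":0,"x":-10,"y":1.6,"z":0,"hand":1},{"ax":0,"ay":0,"az":0,"x":-3,"y":0.5,"z":0,"hand":1},{"ax":0,"ay":0,"az":0,"x":0,"y":0,"z":0,"hand":1},{"ax":0,"ay":0,"az":0,"x":0,"y":0,"z":0,"hand":1}]'
python3 - <<'E'
from h import *
d=get_image("scene"); cv2.imwrite("pics/d_scene.png",cv2.resize(d["pixels"][100:300,120:320],None,fx=2.9,fy=2.9)[:,:,::-1])
E
```

```text
time_s: 3.7
position: [0.4452, -0.1435, 0.1258]
orientation: [-1.13, 1.323, -1.325]
contact_force: [0.2, 0.4, 6.3]
gripper_width: 0.024
```

View pics/d_scene.png

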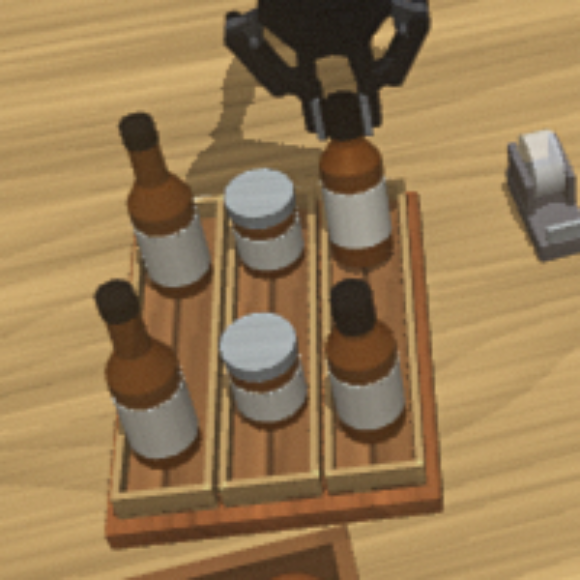

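The near bottle stands upright at the front, at about x = 28 mm. A few mm more, then release.

```bash
python3 -m creep '[{"ax":0,"ay":0,"az":0,"x":-3,"y":1,"z":0,"hand":1},{"ax":0,"ay":0,"az":0,"x":0,"y":0,"z":-1,"hand":1},{"ax":0,"ay":0,"az":0,"x":0,"y":0,"z":0,"hand":1}]'
python3 -m creep '[{"ax":0,"ay":0,"az":0,"x":0,"y":0,"z":0,"hand":0.6},{"ax":0,"ay":0,"az":0,"x":0,"y":0,"z":0,"hand":0.4},{"ax":0,"ay":0,"az":0,"x":0,"y":0,"z":0,"hand":0.4},{"ax":0,"ay":0,"az":0,"x":0,"y":0,"z":0,"hand":0.4},{"ax":0,"ay":0,"az":0,"x":0,"y":0,"z":15,"hand":0.4},{"ax":0,"ay":0,"az":0,"x":0,"y":0,"z":35,"hand":0.4},{"ax":0,"ay":0,"az":0,"x":0,"y":0,"z":35,"hand":0.4},{"ax":0,"ay":0,"az":0,"x":0,"y":0,"z":15,"hand":0.4},{"ax":0,"ay":0,"az":0,"x":0,"y":0,"z":0,"hand":0.4},{"ax":0,"ay":0,"az":0,"x":0,"y":0,"z":0,"hand":0.4}]'
python3 - <<'E'
from h import *
for n in ["wrist","scene"]:
  d=get_image(n)
  for o in caps(d,.14,.16,(.3,.8,-.2,-.05)): print(n,o)
E
```

```text
time_s: 4.0
position: [0.4434, -0.143, 0.1256]
orientation: [-1.129, 1.32, -1.327]
contact_force: [0.2, 0.7, 12.5]
gripper_width: 0.024
time_s: 4.83
position: [0.4415, -0.1423, 0.2244]
orientation: [-1.13, 1.323, -1.325]
contact_force: [0.7, 0.4, -0.7]
gripper_width: 0.0509
wrist (array([323.1, 180.7]), 891, 17.24228858947754, np.float64(0.1524), array([ 0.4654, -0.1486,  0.1503]))
scene (array([238.3, 145.6]), 139, 6.978767395019531, np.float64(0.1523), array([ 0.4742, -0.1456,  0.1488]))
scene (array([240.8, 202.7]), 175, 7.810349941253662, np.float64(0.1521), array([ 0.619 , -0.1675,  0.1489]))
```

```bash
python3 - <<'E'
from h import *
d=get_image("scene"); a=cv2.resize(d["pixels"][100:300,120:320],None,fx=2,fy=2)
w=get_image("wrist")["pixels"]
cv2.imwrite("pics/e.png",np.hstack([a,w[:,120:520]])[:,:,::-1])
for n in ["top","scene","wrist"]:
  d=get_image(n)
  for o in caps(d,.145,.155,(.3,.8,-.22,-.05)): print(n,o)
E
```

```text
top (array([408.1, 167.3]), 174, 7.5681915283203125, np.float64(0.1544), array([ 0.6159, -0.1686,  0.1503]))
scene (array([237.7, 143.9]), 115, 6.670932292938232, np.float64(0.1532), array([ 0.4695, -0.1459,  0.149 ]))
scene (array([240.7, 201.8]), 148, 7.389488220214844, np.float64(0.1537), array([ 0.6173, -0.1672,  0.1493]))
wrist (array([320.4, 174.5]), 876, 16.885833740234375, np.float64(0.1518), array([ 0.47  , -0.147 ,  0.1499]))
```

View pics/e.png

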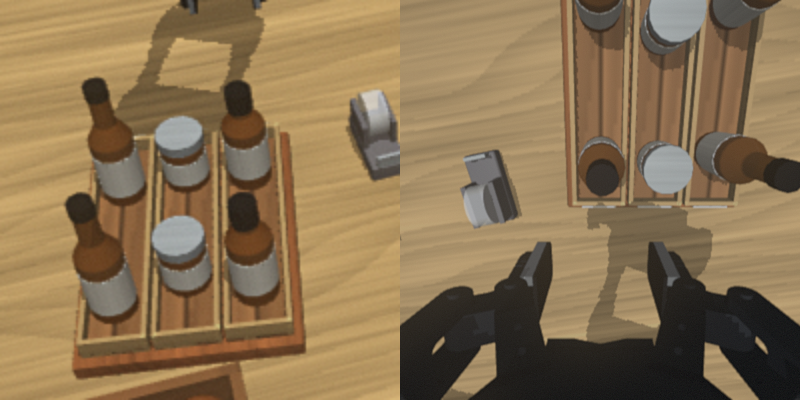

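The front bottle didn't follow all the way. Its cap is now at (0.470, -0.147), x ≈ 53 mm. It had pivoted between the pads because the tool was pressing it down (6 N), and it rocked back upright on release. I'll regrasp it, lift it a few mm so it hangs free, and move on.

```bash
python3 -m creep '[{"ax":0,"ay":0,"az":0,"x":28,"y":-4.5,"z":0,"hand":0.4},{"ax":0,"ay":0,"az":0,"x":0,"y":0,"z":0,"hand":0.4},{"ax":0,"ay":0,"az":0,"x":0,"y":0,"z":-30,"hand":0.4},{"ax":0,"ay":0,"az":0,"x":0,"y":0,"z":-30,"hand":0.4},{"ax":0,"ay":0,"az":0,"x":0,"y":0,"z":-28,"hand":0.4},{"ax":0,"ay":0,"az":0,"x":0,"y":0,"z":-10,"hand":0.4},{"ax":0,"ay":0,"az":0,"x":0,"y":0,"z":0,"hand":0.4},{"ax":0,"ay":0,"az":0,"x":0,"y":0,"z":0,"hand":0.4}]'
python3 -m creep '[{"ax":0,"ay":0,"az":0,"x":0,"y":0,"z":0,"hand":0.6},{"ax":0,"ay":0,"az":0,"x":0,"y":0,"z":0,"hand":0.7},{"ax":0,"ay":0,"az":0,"x":0,"y":0,"z":0,"hand":0.8},{"ax":0,"ay":0,"az":0,"x":0,"y":0,"z":0,"hand":1},{"ax":0,"ay":0,"az":0,"x":0,"y":0,"z":0,"hand":1},{"ax":0,"ay":0,"az":0,"x":0,"y":0,"z":0,"hand":1},{"ax":0,"ay":0,"az":0,"x":0,"y":0,"z":2,"hand":1},{"ax":0,"ay":0,"az":0,"x":0,"y":0,"z":2,"hand":1},{"ax":0,"ay":0,"az":0,"x":0,"y":0,"z":0,"hand":1},{"ax":0,"ay":0,"az":0,"x":0,"y":0,"z":0,"hand":1}]' 30
```

```text
time_s: 5.85
position: [0.4691, -0.1467, 0.126]
orientation: [-1.131, 1.325, -1.323]
contact_force: [0.1, -0.7, 0.8]
gripper_width: 0.0511
time_s: 6.68
position: [0.4693, -0.1467, 0.1303]
orientation: [-1.131, 1.324, -1.324]
contact_force: [0.0, -0.7, -1.1]
gripper_width: 0.024
```

```bash
python3 -m creep '[{"ax":0,"ay":0,"az":0,"x":-4,"y":0.6,"z":1,"hand":1},{"ax":0,"ay":0,"az":0,"x":-7,"y":1.1,"z":0,"hand":1},{"ax":0,"ay":0,"az":0,"x":-7,"y":1.1,"z":0,"hand":1},{"ax":0,"ay":0,"az":0,"x":-6,"y":1,"z":0,"hand":1},{"ax":0,"ay":0,"az":0,"x":-3,"y":0.5,"z":0,"hand":1},{"ax":0,"ay":0,"az":0,"x":0,"y":0,"z":0,"hand":1},{"ax":0,"ay":0,"az":0,"x":0,"y":0,"z":0,"hand":1}]'
python3 - <<'E'
from h import *
d=get_image("scene"); a=cv2.resize(d["pixels"][100:300,120:320],None,fx=2.9,fy=2.9)
cv2.imwrite("pics/f.png",a[:,:,::-1])
E
```

```text
time_s: 7.27
position: [0.4424, -0.1425, 0.1315]
orientation: [-1.13, 1.324, -1.325]
contact_force: [-0.1, -0.1, -3.0]
gripper_width: 0.0243
```

View pics/f.png

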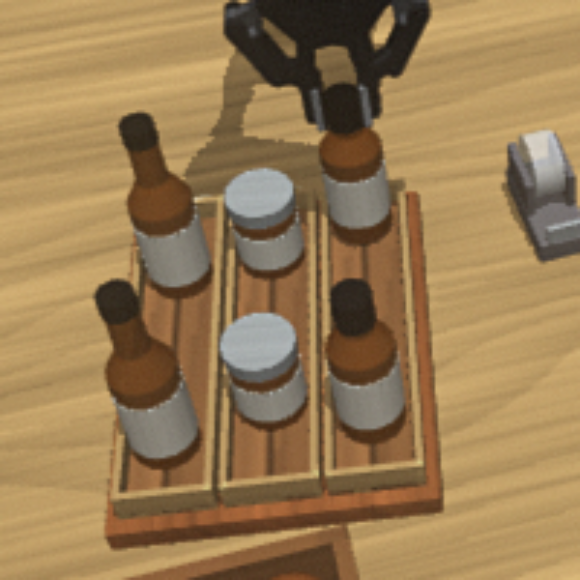

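The bottle now hangs free with its base close to the front rim: base row ~240 in the crop, ~260 before. Lowering it until it touches down.

```bash
python3 -m creep '[{"ax":0,"ay":0,"az":0,"x":0,"y":0,"z":-1.5,"hand":1},{"ax":0,"ay":0,"az":0,"x":0,"y":0,"z":-1.5,"hand":1},{"ax":0,"ay":0,"az":0,"x":0,"y":0,"z":-1,"hand":1},{"ax":0,"ay":0,"az":0,"x":0,"y":0,"z":0,"hand":1},{"ax":0,"ay":0,"az":0,"x":0,"y":0,"z":0,"hand":1}]'
```

```text
time_s: 7.73
position: [0.4428, -0.1426, 0.1277]
orientation: [-1.131, 1.323, -1.325]
contact_force: [-1.2, 0.2, 3.6]
gripper_width: 0.0236
```

Touchdown (+3.6 N). Releasing and rising.

```bash
python3 -m creep '[{"ax":0,"ay":0,"az":0,"x":0,"y":0,"z":0,"hand":0.7},{"ax":0,"ay":0,"az":0,"x":0,"y":0,"z":0,"hand":0.5},{"ax":0,"ay":0,"az":0,"x":0,"y":0,"z":0,"hand":0.4},{"ax":0,"ay":0,"az":0,"x":0,"y":0,"z":0,"hand":0.4},{"ax":0,"ay":0,"az":0,"x":0,"y":0,"z":0,"hand":0.4},{"ax":0,"ay":0,"az":0,"x":0,"y":0,"z":15,"hand":0.4},{"ax":0,"ay":0,"az":0,"x":0,"y":0,"z":30,"hand":0.4},{"ax":0,"ay":0,"az":0,"x":0,"y":0,"z":20,"hand":0.4},{"ax":0,"ay":0,"az":0,"x":20,"y":-3,"z":0,"hand":0.4},{"ax":0,"ay":0,"az":0,"x":30,"y":-5,"z":0,"hand":0.4}]'
python3 - <<'E'
from h import *
C=np.array([.541,-.157]);a=np.deg2rad(-9);e=np.array([np.cos(a),np.sin(a)]);n=np.array([-e[1],e[0]])
for k in ["wrist","scene","wrist"]:
  d=get_image(k)
  for o in caps(d,.145,.155,(.3,.8,-.22,-.05)): r=o[4][:2]-C; print(k,o[1],o[4],"lane",round(r@e+.125,4),round(r@n,4))
E
```

```text
time_s: 8.57
position: [0.4923, -0.1505, 0.1942]
orientation: [-1.13, 1.323, -1.326]
contact_force: [0.6, 0.1, 1.6]
gripper_width: 0.0513
wrist 1768 [ 0.6146 -0.1682  0.1498] lane 0.1994 0.0005
wrist 885 [ 0.4429 -0.1426  0.1497] lane 0.0259 -0.0011
scene 109 [ 0.4434 -0.1412  0.149 ] lane 0.0261 0.0003
scene 146 [ 0.6166 -0.1673  0.1488] lane 0.2013 0.0017
wrist 1794 [ 0.6149 -0.1683  0.1498] lane 0.1998 0.0004
wrist 884 [ 0.4428 -0.1426  0.1497] lane 0.0258 -0.0011
```

Front bottle at x = 26 mm (gap 4 mm). Now the rear one, at x = 200 mm.

```bash
python3 -m creep '[{"ax":0,"ay":0,"az":0,"x":35,"y":-5,"z":0,"hand":0.4},{"ax":0,"ay":0,"az":0,"x":35,"y":-5,"z":0,"hand":0.4},{"ax":0,"ay":0,"az":0,"x":35,"y":-5,"z":0,"hand":0.4},{"ax":0,"ay":0,"az":0,"x":18,"y":-2.5,"z":0,"hand":0.4},{"ax":0,"ay":0,"az":0,"x":0,"y":0,"z":0,"hand":0.4},{"ax":0,"ay":0,"az":0,"x":0,"y":0,"z":-25,"hand":0.4},{"ax":0,"ay":0,"az":0,"x":0,"y":0,"z":-30,"hand":0.4},{"ax":0,"ay":0,"az":0,"x":0,"y":0,"z":-11,"hand":0.4},{"ax":0,"ay":0,"az":0,"x":0,"y":0,"z":0,"hand":0.4},{"ax":0,"ay":0,"az":0,"x":0,"y":0,"z":0,"hand":0.4}]'
```

```text
time_s: 9.55
position: [0.6148, -0.1679, 0.1266]
orientation: [-1.131, 1.325, -1.324]
contact_force: [1.1, -0.0, 1.4]
gripper_width: 0.051
```

```bash
python3 -m creep '[{"ax":0,"ay":0,"az":0,"x":0,"y":0,"z":0,"hand":0.6},{"ax":0,"ay":0,"az":0,"x":0,"y":0,"z":0,"hand":0.7},{"ax":0,"ay":0,"az":0,"x":0,"y":0,"z":0,"hand":0.8},{"ax":0,"ay":0,"az":0,"x":0,"y":0,"z":0,"hand":1},{"ax":0,"ay":0,"az":0,"x":0,"y":0,"z":0,"hand":1},{"ax":0,"ay":0,"az":0,"x":0,"y":0,"z":0,"hand":1},{"ax":0,"ay":0,"az":0,"x":0,"y":0,"z":2,"hand":1},{"ax":0,"ay":0,"az":0,"x":0,"y":0,"z":3,"hand":1},{"ax":0,"ay":0,"az":0,"x":0,"y":0,"z":0,"hand":1},{"ax":0,"ay":0,"az":0,"x":0,"y":0,"z":0,"hand":1}]' 30
```

```text
time_s: 10.38
position: [0.6154, -0.1679, 0.1313]
orientation: [-1.131, 1.324, -1.324]
contact_force: [0.2, -0.2, -3.0]
gripper_width: 0.0241
```

```bash
python3 -m creep '[{"ax":0,"ay":0,"az":0,"x":-6,"y":1,"z":0,"hand":1},{"ax":0,"ay":0,"az":0,"x":-14,"y":2.2,"z":0,"hand":1},{"ax":0,"ay":0,"az":0,"x":-20,"y":3.2,"z":0,"hand":1},{"ax":0,"ay":0,"az":0,"x":-20,"y":3.2,"z":0,"hand":1},{"ax":0,"ay":0,"az":0,"x":-20,"y":3.2,"z":0,"hand":1},{"ax":0,"ay":0,"az":0,"x":-20,"y":3.2,"z":0,"hand":1},{"ax":0,"ay":0,"az":0,"x":-14,"y":2.2,"z":0,"hand":1},{"ax":0,"ay":0,"az":0,"x":-7,"y":1.1,"z":0,"hand":1},{"ax":0,"ay":0,"az":0,"x":-3,"y":0.4,"z":0,"hand":1},{"ax":0,"ay":0,"az":0,"x":0,"y":0,"z":0,"hand":1}]'
python3 -m creep '[{"ax":0,"ay":0,"az":0,"x":0,"y":0,"z":0,"hand":1},{"ax":0,"ay":0,"az":0,"x":0,"y":0,"z":-1.5,"hand":1},{"ax":0,"ay":0,"az":0,"x":0,"y":0,"z":-1.5,"hand":1},{"ax":0,"ay":0,"az":0,"x":0,"y":0,"z":-1,"hand":1},{"ax":0,"ay":0,"az":0,"x":0,"y":0,"z":0,"hand":1},{"ax":0,"ay":0,"az":0,"x":0,"y":0,"z":0,"hand":1}]'
python3 - <<'E'
from h import *
d=get_image("scene"); a=cv2.resize(d["pixels"][100:300,120:320],None,fx=2.9,fy=2.9)
cv2.imwrite("pics/g.png",a[:,:,::-1])
E
```

```text
time_s: 11.22
position: [0.4913, -0.1483, 0.1315]
orientation: [-1.13, 1.324, -1.325]
contact_force: [-0.2, -0.2, -1.6]
gripper_width: 0.0239
time_s: 11.72
position: [0.4925, -0.1486, 0.1284]
orientation: [-1.13, 1.322, -1.326]
contact_force: [-2.3, -0.3, 8.2]
gripper_width: 0.0239
```

View pics/g.png

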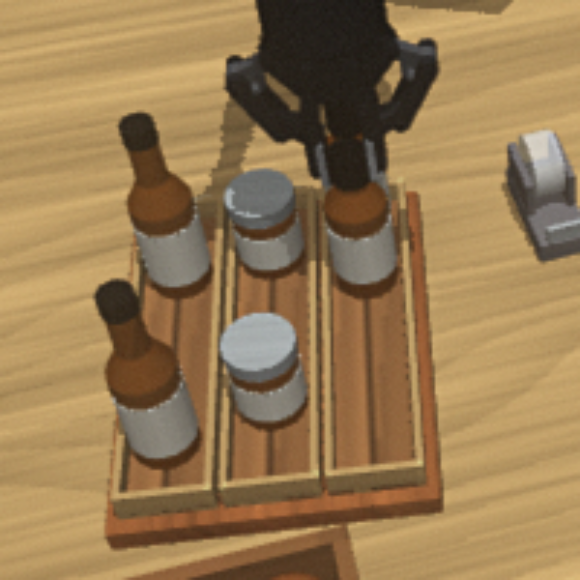

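The bottle is down behind the first one and nearly upright. It's pressed slightly hard (8 N), so I ease up 1 mm, release and rise.

```bash
python3 -m creep '[{"ax":0,"ay":0,"az":0,"x":0,"y":0,"z":1.2,"hand":1},{"ax":0,"ay":0,"az":0,"x":0,"y":0,"z":0,"hand":1}]'
python3 -m creep '[{"ax":0,"ay":0,"az":0,"x":0,"y":0,"z":0,"hand":0.7},{"ax":0,"ay":0,"az":0,"x":0,"y":0,"z":0,"hand":0.5},{"ax":0,"ay":0,"az":0,"x":0,"y":0,"z":0,"hand":0.4},{"ax":0,"ay":0,"az":0,"x":0,"y":0,"z":0,"hand":0.4},{"ax":0,"ay":0,"az":0,"x":0,"y":0,"z":0,"hand":0.4},{"ax":0,"ay":0,"az":0,"x":0,"y":0,"z":15,"hand":0.4},{"ax":0,"ay":0,"az":0,"x":0,"y":0,"z":30,"hand":0.4},{"ax":0,"ay":0,"az":0,"x":0,"y":0,"z":25,"hand":0.4},{"ax":0,"ay":0,"az":0,"x":0,"y":25,"z":20,"hand":0.4},{"ax":0,"ay":0,"az":0,"x":0,"y":25,"z":0,"hand":0.4}]'
python3 - <<'E'
from h import *
C=np.array([.541,-.157]);a=np.deg2rad(-9);e=np.array([np.cos(a),np.sin(a)]);n=np.array([-e[1],e[0]])
for k in ["wrist","scene","wrist"]:
  d=get_image(k)
  for o in caps(d,.145,.155,(.3,.8,-.22,-.05)): r=o[4][:2]-C; print(k,o[1],o[4],"lane",round(r@e+.125,4),round(r@n,4))
# independent lane frame from wrist: rim points
P=cloud(d); cv2.imwrite("pics/i_w.png",d["pixels"][:,:,::-1])
E
```

```text
time_s: 11.93
position: [0.4918, -0.1483, 0.1285]
orientation: [-1.131, 1.324, -1.324]
contact_force: [-0.4, -0.7, -1.5]
gripper_width: 0.0242
time_s: 12.77
position: [0.4934, -0.0992, 0.2227]
orientation: [-1.125, 1.319, -1.331]
contact_force: [0.4, 0.3, -0.2]
gripper_width: 0.0511
wrist 823 [ 0.4917 -0.1478  0.1498] lane 0.0749 0.0014
wrist 27 [ 0.4447 -0.1307  0.1483] lane 0.0258 0.0109
scene 104 [ 0.4429 -0.1412  0.149 ] lane 0.0256 0.0003
scene 118 [ 0.4921 -0.1471  0.149 ] lane 0.0752 0.0021
wrist 859 [ 0.4915 -0.1478  0.1498] lane 0.0747 0.0013
wrist 43 [ 0.4519 -0.1481  0.1489] lane 0.0356 -0.0051
```

View pics/i_w.png

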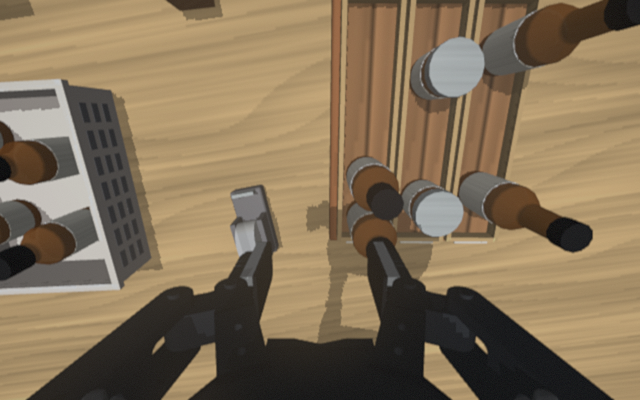

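Step 1 looks met: the older bottles are at x = 26 and 75 mm, gaps of about 4-5 mm. (The small wrist blob at the front cap is a finger occlusion.) Now to the new bottle at (0.5655, 0.187).

```bash
python3 -m creep '[{"ax":0,"ay":0,"az":0,"x":9,"y":36,"z":0,"hand":0.4},{"ax":0,"ay":0,"az":0,"x":9,"y":36,"z":0,"hand":0.4},{"ax":0,"ay":0,"az":0,"x":9,"y":36,"z":0,"hand":0.4},{"ax":0,"ay":0,"az":0,"x":9,"y":36,"z":0,"hand":0.4},{"ax":0,"ay":0,"az":0,"x":9,"y":36,"z":0,"hand":0.4},{"ax":0,"ay":0,"az":0,"x":9,"y":36,"z":0,"hand":0.4},{"ax":0,"ay":0,"az":0,"x":9,"y":36,"z":0,"hand":0.4},{"ax":0,"ay":0,"az":0,"x":9,"y":34,"z":0,"hand":0.4},{"ax":0,"ay":0,"az":0,"x":0,"y":0,"z":0,"hand":0.4},{"ax":0,"ay":0,"az":0,"x":0,"y":0,"z":0,"hand":0.4}]'
python3 - <<'E'
from h import *
from scipy.spatial.transform import Rotation as Ro
st=get_state(); print(st["position"].round(4)); print(Ro.from_rotvec(st["orientation"]).as_matrix().round(3))
d=get_image("wrist"); cv2.imwrite("pics/j_w.png",d["pixels"][:,:,::-1])
for o in caps(d,.12,.135,(.35,.7,.1,.4)): print(o)
E
```

```text
time_s: 13.75
position: [0.5635, 0.1887, 0.2172]
orientation: [-1.134, 1.323, -1.322]
contact_force: [0.0, -0.5, -0.5]
gripper_width: 0.0513
[0.5635 0.1887 0.2172]
[[-0.154 -0.002  0.988]
 [-0.988 -0.001 -0.154]
 [ 0.001 -1.    -0.001]]
(array([204.6, 174.6]), 196, 13.144013404846191, np.float64(0.135), array([0.6037, 0.278 , 0.1271]))
(array([319.4, 202.7]), 751, 15.717934608459473, np.float64(0.1305), array([0.5658, 0.1886, 0.1288]))
(array([316.6, 292.2]), 638, 14.56921672821045, np.float64(0.1308), array([0.4804, 0.2044, 0.1286]))
```

View pics/j_w.png

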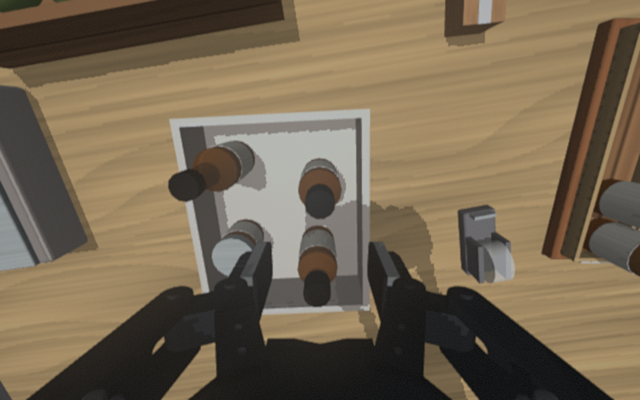

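The wrist view shows the two stout caps at (319,203) and (317,292), i.e. N2 at (0.566, 0.188) and N1 at (0.480, 0.204), which matches the scene view. Descending on N2.

```bash
python3 -m creep '[{"ax":0,"ay":0,"az":0,"x":2,"y":-0.5,"z":-35,"hand":0.4},{"ax":0,"ay":0,"az":0,"x":0,"y":0,"z":-35,"hand":0.4},{"ax":0,"ay":0,"az":0,"x":0,"y":0,"z":-30,"hand":0.4},{"ax":0,"ay":0,"az":0,"x":0,"y":0,"z":-10,"hand":0.4},{"ax":0,"ay":0,"az":0,"x":0,"y":0,"z":0,"hand":0.4},{"ax":0,"ay":0,"az":0,"x":0,"y":0,"z":0,"hand":0.4}]'
```

```text
time_s: 14.3
position: [0.5661, 0.1863, 0.1093]
orientation: [-1.13, 1.325, -1.325]
contact_force: [-0.3, -0.5, 0.3]
gripper_width: 0.0513
```

```bash
python3 -m creep '[{"ax":0,"ay":0,"az":0,"x":0,"y":1.5,"z":-2,"hand":0.5},{"ax":0,"ay":0,"az":0,"x":0,"y":0,"z":0,"hand":0.6},{"ax":0,"ay":0,"az":0,"x":0,"y":0,"z":0,"hand":0.8},{"ax":0,"ay":0,"az":0,"x":0,"y":0,"z":0,"hand":1},{"ax":0,"ay":0,"az":0,"x":0,"y":0,"z":0,"hand":1},{"ax":0,"ay":0,"az":0,"x":0,"y":0,"z":0,"hand":1},{"ax":0,"ay":0,"az":0,"x":0,"y":0,"z":3,"hand":1},{"ax":0,"ay":0,"az":0,"x":0,"y":0,"z":4,"hand":1},{"ax":0,"ay":0,"az":0,"x":0,"y":0,"z":0,"hand":1},{"ax":0,"ay":0,"az":0,"x":0,"y":0,"z":0,"hand":1}]' 30
```

```text
time_s: 15.13
position: [0.5654, 0.1888, 0.1135]
orientation: [-1.131, 1.324, -1.324]
contact_force: [0.3, 0.1, -1.8]
gripper_width: 0.0233
```

```bash
python3 -m creep '[{"ax":0,"ay":0,"az":0,"x":0,"y":0,"z":15,"hand":1},{"ax":0,"ay":0,"az":0,"x":0,"y":0,"z":30,"hand":1},{"ax":0,"ay":0,"az":0,"x":0,"y":0,"z":35,"hand":1},{"ax":0,"ay":0,"az":0,"x":0,"y":0,"z":15,"hand":1},{"ax":0,"ay":0,"az":0,"x":0,"y":0,"z":0,"hand":1},{"ax":0,"ay":0,"az":0,"x":-1,"y":-15,"z":0,"hand":1},{"ax":0,"ay":0,"az":0,"x":-2,"y":-25,"z":0,"hand":1},{"ax":0,"ay":0,"az":0,"x":-2,"y":-35,"z":0,"hand":1},{"ax":0,"ay":0,"az":0,"x":-2,"y":-35,"z":0,"hand":1},{"ax":0,"ay":0,"az":0,"x":-2,"y":-35,"z":0,"hand":1}]'
```

```text
time_s: 15.97
position: [0.5547, 0.042, 0.206]
orientation: [-1.135, 1.327, -1.322]
contact_force: [0.7, -0.5, -2.3]
gripper_width: 0.0237
```

```bash
python3 -m creep '[{"ax":0,"ay":0,"az":0,"x":-2,"y":-35,"z":0,"hand":1},{"ax":0,"ay":0,"az":0,"x":-2,"y":-35,"z":0,"hand":1},{"ax":0,"ay":0,"az":0,"x":-2,"y":-35,"z":0,"hand":1},{"ax":0,"ay":0,"az":0,"x":-2,"y":-30,"z":0,"hand":1},{"ax":0,"ay":0,"az":0,"x":-2,"y":-20,"z":0,"hand":1},{"ax":0,"ay":0,"az":0,"x":0,"y":-10,"z":0,"hand":1},{"ax":0,"ay":0,"az":0,"x":0,"y":0,"z":0,"hand":1},{"ax":0,"ay":0,"az":0,"x":0,"y":0,"z":0,"hand":1}]'
```

```text
time_s: 16.63
position: [0.5458, -0.1209, 0.2072]
orientation: [-1.131, 1.327, -1.323]
contact_force: [1.4, 0.7, -2.6]
gripper_width: 0.0239
```

```bash
python3 -m creep '[{"ax":0,"ay":0,"az":0,"x":-2,"y":-14,"z":0,"hand":1},{"ax":0,"ay":0,"az":0,"x":-2,"y":-14,"z":0,"hand":1},{"ax":0,"ay":0,"az":0,"x":0,"y":-8,"z":0,"hand":1},{"ax":0,"ay":0,"az":0,"x":0,"y":0,"z":0,"hand":1},{"ax":0,"ay":0,"az":0,"x":0,"y":0,"z":-20,"hand":1},{"ax":0,"ay":0,"az":0,"x":0,"y":0,"z":-25,"hand":1},{"ax":0,"ay":0,"az":0,"x":0,"y":0,"z":-20,"hand":1},{"ax":0,"ay":0,"az":0,"x":0,"y":0,"z":-5,"hand":1},{"ax":0,"ay":0,"az":0,"x":0,"y":0,"z":0,"hand":1},{"ax":0,"ay":0,"az":0,"x":0,"y":0,"z":0,"hand":1}]'
python3 - <<'E'
from h import *
d=get_image("scene"); a=cv2.resize(d["pixels"][100:300,120:320],None,fx=2.9,fy=2.9)
cv2.imwrite("pics/k.png",a[:,:,::-1])
E
```

```text
time_s: 17.47
position: [0.543, -0.1572, 0.1393]
orientation: [-1.13, 1.323, -1.325]
contact_force: [1.0, -0.6, -2.2]
gripper_width: 0.0238
```

View pics/k.png

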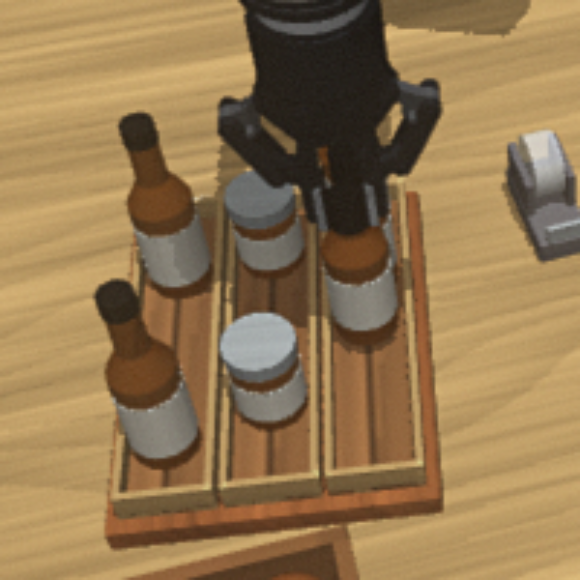

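Bottle hangs upright over its place, clear of the bottle in front and of the rims. Lowering.

```bash
python3 -m creep '[{"ax":0,"ay":0,"az":0,"x":-2,"y":0.3,"z":-4,"hand":1},{"ax":0,"ay":0,"az":0,"x":0,"y":0,"z":-3,"hand":1},{"ax":0,"ay":0,"az":0,"x":0,"y":0,"z":-1.5,"hand":1},{"ax":0,"ay":0,"az":0,"x":0,"y":0,"z":0,"hand":1},{"ax":0,"ay":0,"az":0,"x":0,"y":0,"z":0,"hand":1}]'
```

```text
time_s: 17.93
position: [0.5405, -0.157, 0.1301]
orientation: [-1.131, 1.324, -1.324]
contact_force: [-0.6, 0.6, -2.9]
gripper_width: 0.0237
```

```bash
python3 -m creep '[{"ax":0,"ay":0,"az":0,"x":0,"y":0,"z":-1.5,"hand":1},{"ax":0,"ay":0,"az":0,"x":0,"y":0,"z":-0.5,"hand":1},{"ax":0,"ay":0,"az":0,"x":0,"y":0,"z":0,"hand":1}]'
```

```text
time_s: 18.18
position: [0.5411, -0.1573, 0.1293]
orientation: [-1.13, 1.322, -1.326]
contact_force: [-0.4, -0.2, 4.1]
gripper_width: 0.0235
```

Touchdown. Release, rise, check.

```bash
python3 -m creep '[{"ax":0,"ay":0,"az":0,"x":0,"y":0,"z":0.5,"hand":0.7},{"ax":0,"ay":0,"az":0,"x":0,"y":0,"z":0,"hand":0.5},{"ax":0,"ay":0,"az":0,"x":0,"y":0,"z":0,"hand":0.4},{"ax":0,"ay":0,"az":0,"x":0,"y":0,"z":0,"hand":0.4},{"ax":0,"ay":0,"az":0,"x":0,"y":0,"z":0,"hand":0.4},{"ax":0,"ay":0,"az":0,"x":0,"y":0,"z":15,"hand":0.4},{"ax":0,"ay":0,"az":0,"x":0,"y":0,"z":30,"hand":0.4},{"ax":0,"ay":0,"az":0,"x":0,"y":0,"z":30,"hand":0.4},{"ax":0,"ay":0,"az":0,"x":0,"y":25,"z":15,"hand":0.4},{"ax":0,"ay":0,"az":0,"x":-5,"y":35,"z":0,"hand":0.4}]'
python3 - <<'E'
from h import *
C=np.array([.541,-.157]);a=np.deg2rad(-9);e=np.array([np.cos(a),np.sin(a)]);n=np.array([-e[1],e[0]])
for k in ["wrist","scene"]:
  d=get_image(k)
  for o in caps(d,.145,.155,(.3,.8,-.22,-.05)): r=o[4][:2]-C; print(k,o[1],o[4],"lane",round(r@e+.125,4),round(r@n,4))
E
```

```text
time_s: 19.02
position: [0.5379, -0.099, 0.2224]
orientation: [-1.125, 1.319, -1.333]
contact_force: [0.3, 0.3, -0.1]
gripper_width: 0.0513
wrist 847 [ 0.54   -0.157   0.1498] lane 0.124 -0.0002
wrist 166 [ 0.4983 -0.1537  0.1497] lane 0.0823 -0.0034
wrist 78 [ 0.4419 -0.1319  0.1497] lane 0.0232 0.0093
scene 102 [ 0.4428 -0.1411  0.1491] lane 0.0255 0.0003
scene 120 [ 0.4925 -0.1472  0.1491] lane 0.0756 0.0021
scene 130 [ 0.5409 -0.1564  0.149 ] lane 0.1248 0.0006
```

Third bottle at x = 124 mm. The other wrist blobs are half-hidden by a finger, and the scene view shows those bottles unchanged. Now the last one, N1.

```bash
python3 -m creep '[{"ax":0,"ay":0,"az":0,"x":-6,"y":33,"z":0,"hand":0.4},{"ax":0,"ay":0,"az":0,"x":-6,"y":33,"z":0,"hand":0.4},{"ax":0,"ay":0,"az":0,"x":-6,"y":33,"z":0,"hand":0.4},{"ax":0,"ay":0,"az":0,"x":-6,"y":33,"z":0,"hand":0.4},{"ax":0,"ay":0,"az":0,"x":-6,"y":33,"z":0,"hand":0.4},{"ax":0,"ay":0,"az":0,"x":-6,"y":33,"z":0,"hand":0.4},{"ax":0,"ay":0,"az":0,"x":-6,"y":33,"z":0,"hand":0.4},{"ax":0,"ay":0,"az":0,"x":-6,"y":33,"z":0,"hand":0.4},{"ax":0,"ay":0,"az":0,"x":-7,"y":32,"z":0,"hand":0.4},{"ax":0,"ay":0,"az":0,"x":0,"y":0,"z":0,"hand":0.4}]'
python3 -m creep '[{"ax":0,"ay":0,"az":0,"x":0,"y":0,"z":0,"hand":0.4}]'
python3 - <<'E'
from h import *
for k in ["wrist","scene"]:
  d=get_image(k)
  for o in caps(d,.12,.135,(.35,.7,.1,.4)): print(o)
E
```

```text
time_s: 19.95
position: [0.479, 0.2034, 0.2182]
orientation: [-1.133, 1.322, -1.319]
contact_force: [-0.4, 0.5, 0.2]
gripper_width: 0.0511
time_s: 20.03
position: [0.48, 0.2001, 0.2181]
orientation: [-1.133, 1.322, -1.322]
contact_force: [0.4, -0.4, -0.8]
gripper_width: 0.0509
(array([192. ,  71.2]), 236, 14.886207580566406, np.float64(0.1346), array([0.5975, 0.2783, 0.127 ]))
(array([314.6, 207.2]), 735, 15.429363250732422, np.float64(0.1309), array([0.4788, 0.2047, 0.1287]))
(array([407.9, 121.9]), 117, 6.367804527282715, np.float64(0.1325), array([0.4809, 0.204 , 0.1279]))
(array([470.8, 155.1]), 65, 5.825952053070068, np.float64(0.1348), array([0.607 , 0.282 , 0.1275]))
```

```bash
python3 -m creep '[{"ax":0,"ay":0,"az":0,"x":0,"y":4,"z":-35,"hand":0.4},{"ax":0,"ay":0,"az":0,"x":0,"y":0,"z":-35,"hand":0.4},{"ax":0,"ay":0,"az":0,"x":0,"y":0,"z":-30,"hand":0.4},{"ax":0,"ay":0,"az":0,"x":0,"y":0,"z":-11,"hand":0.4},{"ax":0,"ay":0,"az":0,"x":0,"y":0,"z":0,"hand":0.4},{"ax":0,"ay":0,"az":0,"x":0,"y":0,"z":0,"hand":0.4}]'
```

```text
time_s: 20.63
position: [0.4809, 0.2018, 0.1073]
orientation: [-1.131, 1.326, -1.326]
contact_force: [-0.1, -0.4, 1.0]
gripper_width: 0.051
```

```bash
python3 -m creep '[{"ax":0,"ay":0,"az":0,"x":-1,"y":2,"z":0,"hand":0.5},{"ax":0,"ay":0,"az":0,"x":0,"y":0,"z":0,"hand":0.6},{"ax":0,"ay":0,"az":0,"x":0,"y":0,"z":0,"hand":0.8},{"ax":0,"ay":0,"az":0,"x":0,"y":0,"z":0,"hand":1},{"ax":0,"ay":0,"az":0,"x":0,"y":0,"z":0,"hand":1},{"ax":0,"ay":0,"az":0,"x":0,"y":0,"z":0,"hand":1},{"ax":0,"ay":0,"az":0,"x":0,"y":0,"z":3,"hand":1},{"ax":0,"ay":0,"az":0,"x":0,"y":0,"z":4,"hand":1},{"ax":0,"ay":0,"az":0,"x":0,"y":0,"z":0,"hand":1},{"ax":0,"ay":0,"az":0,"x":0,"y":0,"z":0,"hand":1}]' 30
```

```text
time_s: 21.47
position: [0.4795, 0.2051, 0.1147]
orientation: [-1.13, 1.324, -1.324]
contact_force: [-0.5, -0.7, -1.5]
gripper_width: 0.0238
```

```bash
python3 -m creep '[{"ax":0,"ay":0,"az":0,"x":0,"y":0,"z":15,"hand":1},{"ax":0,"ay":0,"az":0,"x":0,"y":0,"z":30,"hand":1},{"ax":0,"ay":0,"az":0,"x":0,"y":0,"z":35,"hand":1},{"ax":0,"ay":0,"az":0,"x":0,"y":0,"z":20,"hand":1},{"ax":0,"ay":0,"az":0,"x":0,"y":0,"z":0,"hand":1},{"ax":0,"ay":0,"az":0,"x":8,"y":-12,"z":0,"hand":1},{"ax":0,"ay":0,"az":0,"x":16,"y":-24,"z":0,"hand":1},{"ax":0,"ay":0,"az":0,"x":20,"y":-30,"z":0,"hand":1},{"ax":0,"ay":0,"az":0,"x":20,"y":-30,"z":0,"hand":1},{"ax":0,"ay":0,"az":0,"x":20,"y":-30,"z":0,"hand":1}]'
```

```text
time_s: 22.3
position: [0.5634, 0.0779, 0.213]
orientation: [-1.133, 1.325, -1.323]
contact_force: [1.0, 0.4, -1.9]
gripper_width: 0.0238
```

```bash
python3 -m creep '[{"ax":0,"ay":0,"az":0,"x":16,"y":-30,"z":0,"hand":1},{"ax":0,"ay":0,"az":0,"x":8,"y":-32,"z":0,"hand":1},{"ax":0,"ay":0,"az":0,"x":3,"y":-35,"z":0,"hand":1},{"ax":0,"ay":0,"az":0,"x":0,"y":-35,"z":0,"hand":1},{"ax":0,"ay":0,"az":0,"x":0,"y":-35,"z":0,"hand":1},{"ax":0,"ay":0,"az":0,"x":0,"y":-25,"z":0,"hand":1},{"ax":0,"ay":0,"az":0,"x":0,"y":-15,"z":0,"hand":1},{"ax":0,"ay":0,"az":0,"x":0,"y":0,"z":0,"hand":1},{"ax":0,"ay":0,"az":0,"x":0,"y":0,"z":0,"hand":1}]'
```

```text
time_s: 23.05
position: [0.59, -0.1278, 0.2134]
orientation: [-1.131, 1.327, -1.323]
contact_force: [0.3, 0.6, -1.6]
gripper_width: 0.0237
```

```bash
python3 -m creep '[{"ax":0,"ay":0,"az":0,"x":-0.5,"y":-14,"z":0,"hand":1},{"ax":0,"ay":0,"az":0,"x":-0.5,"y":-14,"z":0,"hand":1},{"ax":0,"ay":0,"az":0,"x":0,"y":-8,"z":0,"hand":1},{"ax":0,"ay":0,"az":0,"x":0,"y":0,"z":0,"hand":1},{"ax":0,"ay":0,"az":0,"x":0,"y":0,"z":-20,"hand":1},{"ax":0,"ay":0,"az":0,"x":0,"y":0,"z":-25,"hand":1},{"ax":0,"ay":0,"az":0,"x":0,"y":0,"z":-20,"hand":1},{"ax":0,"ay":0,"az":0,"x":0,"y":0,"z":-9,"hand":1},{"ax":0,"ay":0,"az":0,"x":0,"y":0,"z":0,"hand":1},{"ax":0,"ay":0,"az":0,"x":0,"y":0,"z":0,"hand":1}]'
python3 - <<'E'
from h import *
d=get_image("scene"); a=cv2.resize(d["pixels"][100:300,120:320],None,fx=2.9,fy=2.9)
cv2.imwrite("pics/l.png",a[:,:,::-1])
E
```

```text
time_s: 23.88
position: [0.5897, -0.1638, 0.1409]
orientation: [-1.131, 1.324, -1.324]
contact_force: [-0.3, -0.0, -1.4]
gripper_width: 0.0236
```

View pics/l.png

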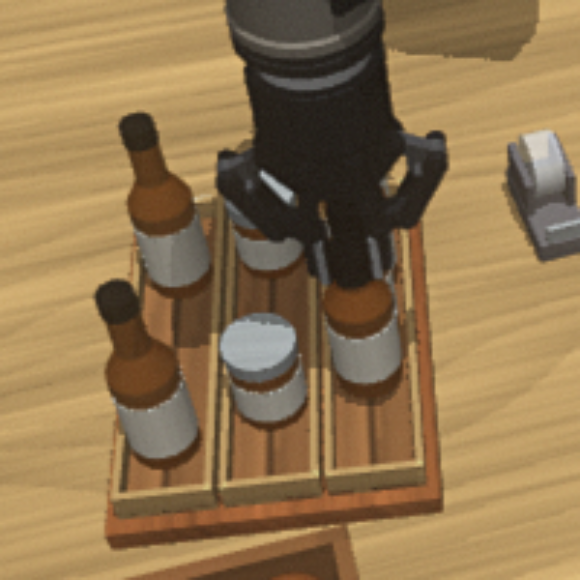

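The last bottle hangs upright over its place, inside the rims. Lowering.

```bash
python3 -m creep '[{"ax":0,"ay":0,"az":0,"x":-1,"y":0,"z":-4,"hand":1},{"ax":0,"ay":0,"az":0,"x":0,"y":0,"z":-3,"hand":1},{"ax":0,"ay":0,"az":0,"x":0,"y":0,"z":-2,"hand":1},{"ax":0,"ay":0,"az":0,"x":0,"y":0,"z":-1,"hand":1},{"ax":0,"ay":0,"az":0,"x":0,"y":0,"z":0,"hand":1},{"ax":0,"ay":0,"az":0,"x":0,"y":0,"z":0,"hand":1}]'
```

```text
time_s: 24.43
position: [0.5885, -0.164, 0.1306]
orientation: [-1.131, 1.324, -1.324]
contact_force: [-0.4, -0.2, -1.4]
gripper_width: 0.0235
```

```bash
python3 -m creep '[{"ax":0,"ay":0,"az":0,"x":0,"y":0,"z":-1.5,"hand":1},{"ax":0,"ay":0,"az":0,"x":0,"y":0,"z":-0.7,"hand":1},{"ax":0,"ay":0,"az":0,"x":0,"y":0,"z":0,"hand":1}]'
```

```text
time_s: 24.68
position: [0.5892, -0.1643, 0.13]
orientation: [-1.129, 1.322, -1.326]
contact_force: [-1.3, 0.2, 6.4]
gripper_width: 0.024
```

```bash
python3 -m creep '[{"ax":0,"ay":0,"az":0,"x":0,"y":0,"z":0.8,"hand":1},{"ax":0,"ay":0,"az":0,"x":0,"y":0,"z":0,"hand":0.7},{"ax":0,"ay":0,"az":0,"x":0,"y":0,"z":0,"hand":0.5},{"ax":0,"ay":0,"az":0,"x":0,"y":0,"z":0,"hand":0.4},{"ax":0,"ay":0,"az":0,"x":0,"y":0,"z":0,"hand":0.4},{"ax":0,"ay":0,"az":0,"x":0,"y":0,"z":0,"hand":0.4},{"ax":0,"ay":0,"az":0,"x":0,"y":0,"z":15,"hand":0.4},{"ax":0,"ay":0,"az":0,"x":0,"y":0,"z":30,"hand":0.4},{"ax":0,"ay":0,"az":0,"x":0,"y":0,"z":30,"hand":0.4},{"ax":0,"ay":0,"az":0,"x":-20,"y":20,"z":25,"hand":0.4}]'
python3 -m creep '[{"ax":0,"ay":0,"az":0,"x":-20,"y":35,"z":0,"hand":0.4},{"ax":0,"ay":0,"az":0,"x":-20,"y":35,"z":0,"hand":0.4},{"ax":0,"ay":0,"az":0,"x":-20,"y":35,"z":0,"hand":0.4},{"ax":0,"ay":0,"az":0,"x":-20,"y":35,"z":0,"hand":0.4},{"ax":0,"ay":0,"az":0,"x":-20,"y":35,"z":0,"hand":0.4},{"ax":0,"ay":0,"az":0,"x":0,"y":0,"z":0,"hand":0.4},{"ax":0,"ay":0,"az":0,"x":0,"y":0,"z":0,"hand":0.4}]'
python3 - <<'E'
from h import *
C=np.array([.541,-.157]);a=np.deg2rad(-9);e=np.array([np.cos(a),np.sin(a)]);n=np.array([-e[1],e[0]])
for k in ["top","scene"]:
  d=get_image(k); cv2.imwrite(f"pics/m_{k}.png",d["pixels"][:,:,::-1])
  for o in caps(d,.145,.155,(.3,.8,-.22,-.05)): r=o[4][:2]-C; print(k,o[1],o[4],"lane",round(r@e+.125,4),round(r@n,4))
  for lo,hi in [(.165,.18),(.147,.157),(.087,.098),(.066,.075)]:
    for o in caps(d,lo,hi,(.4,.66,-.34,-.18))+caps(d,lo,hi,(.44,.63,.15,.31)): print(k,lo,o[1],o[4])
E
```

```text
time_s: 25.52
position: [0.5705, -0.1465, 0.2304]
orientation: [-1.129, 1.323, -1.329]
contact_force: [-1.1, 0.8, 0.4]
gripper_width: 0.0509
time_s: 26.1
position: [0.4677, 0.0326, 0.2296]
orientation: [-1.132, 1.321, -1.322]
contact_force: [0.5, -0.1, 0.1]
gripper_width: 0.0514
top 175 [ 0.5863 -0.1642  0.1501] lane 0.1709 -0.0
top 178 [ 0.5397 -0.1575  0.15  ] lane 0.1238 -0.0007
top 180 [ 0.4915 -0.1484  0.1499] lane 0.0748 0.0008
top 184 [ 0.4423 -0.1426  0.15  ] lane 0.0253 -0.0012
top 0.165 162 [ 0.5971 -0.2999  0.1729]
top 0.165 171 [ 0.454  -0.2746  0.1729]
top 0.147 141 [0.602  0.2841 0.1522]
top 0.087 56 [ 0.5876 -0.2884  0.092 ]
top 0.087 532 [ 0.5857 -0.2293  0.092 ]
top 0.087 565 [ 0.4537 -0.2098  0.092 ]
top 0.087 47 [ 0.4535 -0.2577  0.0908]
top 0.087 164 [0.5977 0.2788 0.0922]
top 0.066 31 [ 0.5756 -0.2136  0.0705]
top 0.066 45 [0.5923 0.2708 0.0703]
top 0.066 450 [0.5011 0.2923 0.071 ]
scene 108 [ 0.4434 -0.1413  0.1491] lane 0.0261 0.0002
scene 119 [ 0.4923 -0.1471  0.1491] lane 0.0754 0.0022
scene 130 [ 0.5407 -0.1563  0.1489] lane 0.1246 0.0006
scene 146 [ 0.5876 -0.1635  0.1489] lane 0.172 0.0009
scene 0.165 112 [ 0.4561 -0.2736  0.1715]
scene 0.165 150 [ 0.5994 -0.2986  0.1715]
scene 0.147 43 [ 0.4614 -0.2734  0.1522]
scene 0.147 49 [ 0.6041 -0.298   0.151 ]
scene 0.147 99 [0.6027 0.2851 0.1515]
scene 0.087 342 [ 0.4543 -0.2087  0.0909]
scene 0.087 98 [ 0.4691 -0.2716  0.0916]
scene 0.087 440 [ 0.5869 -0.2283  0.0912]
scene 0.087 110 [ 0.613  -0.2965  0.0915]
scene 0.087 140 [0.6093 0.2797 0.0918]
scene 0.066 76 [ 0.4696 -0.21    0.0702]
scene 0.066 71 [ 0.4703 -0.2723  0.0694]
scene 0.066 78 [ 0.6021 -0.2283  0.0702]
scene 0.066 81 [ 0.6141 -0.2964  0.0694]
scene 0.066 242 [0.503  0.2923 0.0706]
scene 0.066 59 [0.4675 0.1532 0.0691]
scene 0.066 79 [0.6139 0.277  0.0702]
```

View pics/m_top.png

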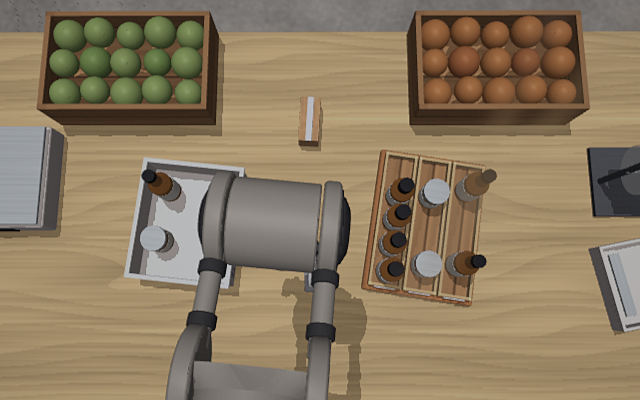

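View pics/m_scene.png

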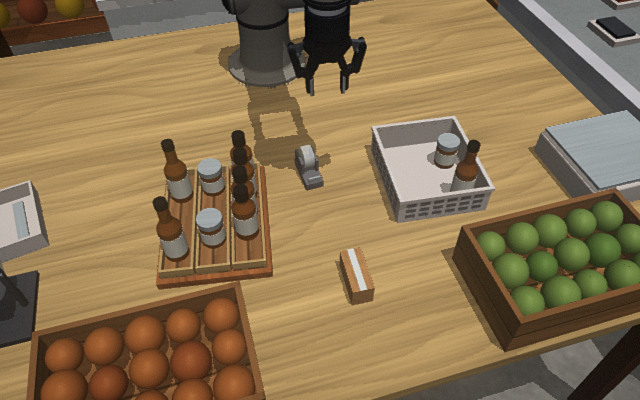

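All four caps stand in one row, at (391,269), (395,240), (399,212) and (403,186) in the top view. Lane x is about 25, 75, 124 and 171 mm, all within limits, with gaps of about 3-5 mm. The other goods haven't moved and the arm is clear, so I'm handing in.

```bash
python3 -c "
from plant import *
print(finish_job())"
```

```text
the job is handed in; nothing more can be done
None
```

The lane is restocked and the job handed in at about 26 s of the 72 s allowed. I moved both older bottles to the front rim, then took the two new ones from the basket and stood them behind.

**Final row:** the top view puts the four bottles at about x = 25, 75, 124 and 171 mm behind the front rim, and the scene view agrees to about 1 mm. That leaves gaps of about 3–5 mm, and every bottle is within about 2 mm of the lane's centre line. In both views all four stand upright, with caps at the right height.

**Other goods:** the tall bottles and jars measured within about 3 mm of where they started. I checked the dispenser and carton only by eye in the last pictures, and they look unmoved. The arm ended clear of everything.

**What went wrong:** the first pull of the nearer old bottle failed. The gripper was pressing it down, so it pivoted between the pads and stopped at 53 mm, then rocked back upright when released. I regrasped it, lifted it 4–5 mm and set it down at 26 mm, and moved the other three the same way.

**Disagreements:** some wrist-camera readings were off because a finger hid the cap, so I didn't use them. The top and scene cameras differed by 1–2 mm. That leaves the lane's own position, which I measured from the same pictures, uncertain by about 2–3 mm.

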